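# Lock the finds case with its spring-catch bolt

## Robot

A 6-joint arm with a two-finger parallel gripper is mounted at the origin on the work surface. World frame = base frame: x ahead of the robot, y to its left, z up, the work surface at z = 0. Lengths are in m, angles in rad, forces in N, time in s.
With the tool pointing down it reaches from about 0.4 to 0.925 m from the base axis. Payload 3.4 kg.
Tool frame: the origin (TCP) lies at the centre of the arm's flange, where the gripper is bolted on; the fingertips stand 173 mm ahead of it and the grasp point (between the pads) lies 155 mm ahead of it; z points along the fingers, y is the direction in which the jaws open and shut (so a half turn about z gives the same grasp; the last joint's range is limited). The gripper opens to 85 mm and grips with 20 to 120 N. Pads are 22 mm wide; open, the fingers measure 114 mm over their backs; the gripper's body (76 mm by 85 mm) begins 54 mm behind the grasp point. The pads swing forward as they close: fully open they stand 13 mm farther back than shut.
Start: joints at [-1.327, 0.307, 1.506, -0, 1.328, -0.073], TCP at [0.18, -0.546, 0.405] pointing down, gripper open.
Joint ranges: [-3.12, 3.12], [-1.05, 2.28], [0.14, 2.33], [-1.42, 4.57], [0.1, 2.73], [-2.68, 2.68]. Speed limits (rad/s): [2.57, 2.57, 3.14, 3.14, 3.14, 3.14].

## Interface

Orientations are given as a unit quaternion [x, y, z, w].
In Python, from workcell import * gives the robot as it stands. The module is installed in compiled form; this text tells all that it offers.
- The arm moves only by the tool arm_command, never from a script. Its argument "motion" is a list of rows, each a list of 7 numbers: the gripper command: -1 is shut, 1 is fully open, values between are in proportion, then the shift along the world's x, y, z in m, then the turn, a rotation vector about the world's x, y, z in degrees. A call has 1 to 10 rows; each row is the pose to reach, as a shift and turn from the pose commanded when the call began; what a row does not reach only later rows make up. A row lasts 1/8 s, in which the tool goes at most 62.5 mm and 10.7 degrees, less where a joint would pass 70% of its speed; a pose out of reach is approached as far as the arm can. A call with a gripper value outside its range is refused whole. The fingers move at their own pace and stop on an object; the grip force is fixed at half the most. Time passes only in rows, so rows that repeat a pose let the fingers close. It gives the time, the measured TCP pose, the force and the opening at its end, in the units of the state.
- get_state(): the state, without advancing time (a new reading comes with each control period).
- capture(name): name is "side" or "top"; returns the picture (384x512x3 uint8, red, green, blue); there is no depth.
- camera_model(name): a dict with "fovy" (degrees; the focal length in pixels is half the picture's height over the tangent of half this angle, whatever the lens; pixels are square), "cx", "cy" (the principal point, pixels), "R" (3x3) and "t" (3): a world point X has camera coordinates R X + t. Camera axes: x right, y down, z forward; pixel columns grow to the right and rows downward; lengths in m; the calibration is good to about 2 mm. A picture is of the moment at which its call begins. camera_model takes no time and is no camera call.
- finish_job(): hands the job in, once; it reports no verdict.
The state is a dict: "time": time; "qpos": joint angles; "dq": joint speeds; "joint_efforts": joint torques, N m; "ee_pos": TCP position; "ee_rot": TCP orientation; "wrist_force": force on the tool from outside, world axes, zero at the start; "ft_torque": the same for the moment, N m; "width": finger opening in m.
Only numpy, scipy, OpenCV 4.12 (cv2) and the standard library are available. Lean on these libraries where they do the work, as an engineer would, in place of code of your own. Each camera call takes 0.05 s, during which the arm holds its last target. There are 200 camera calls.

## Task

Lock the blue-lidded finds case: with one fingertip press the red spring catch bar fully down and, keeping it held down the whole way, push the bolt's upright black lug with the other fingertip until the bolt is fully home in its brass keeper. Then let go, so that the catch springs back up behind the bolt. Only touch and push: do not pick up, knock over or shift the small finds and other things on and around the case.

Things in the scene. Friction and masses are not known exactly. Their poses are not given: they have to be found in the camera images.
- case: Fixed aluminium case with a blue lid, 240 (x) x 300 (y) x 100 mm high. Origin: centre of its underside on the table, z up; case positions below are in this frame, heights above the table. On top: a red catch bar along y at x = -40 mm and a steel bolt along y at x = +18 mm. All but the bar's top and the lug is at most 119 mm high: fingertips held over 121 mm pass over it.
- keeper (a point): Centre of the top of the fixed brass keeper, at case (18, 106, 119) mm, 30 x 24 mm: the bolt slides along case +y into it.
- catch_top (a point): Centre of the top of the red spring catch bar, at case (-40, -26, 138) mm while up; it sinks with the bar. The flat top is 26 mm (case x) by 110 mm (case y): press anywhere along it, and a fingertip can slide along it.
- catch (a joint): How far the catch bar is pressed down, m: 0 up, 0.012 on its stop (top then 126 mm high). Spring of about 2.5 N at first to 7 N fully down. Its tooth blocks the bolt until pressed about 0.005; hold it past 0.0065 (best 0.008 to 0.012) all the while the bolt travels. Let go with the bolt home, it springs back to 0 behind the bolt's stop block.
- lug_top (a point): Centre of the top of the black lug standing on the bolt: 24 mm (case x) by 12 mm (case y), from 113 to 147 mm high, at case x = +18 mm, y = -25 mm + the bolt's joint value. Push its -y face towards case +y. Centre lines of bar and lug are 58 mm apart in case x, with 33 mm free between them.
- bolt (a joint): Travel of the bolt towards case +y, m: starts drawn back at 0 to 0.003; blocked by the catch at 0.004 while that is up; 0.040 fully home at its end stop. Slides with about 1.5 N of friction and stays where it is left. The catch can spring up only beyond 0.036.
- vial_mid (a point): Bystander: small finds vial, 32 mm wide, 45 mm high, standing on the lid near its far (case +x, -y) corner; point at its centre.
- sherd_a_mid (a point): Bystander: terracotta potsherd, 40 mm wide, 16 mm high, lying on the case top on its case +x side; point at its centre.
- sherd_b_mid (a point): Bystander: dark red sherd, 48 mm wide, 16 mm high, on the table beside the case's -y side; point at its centre.
- brush_grip (a point): Bystander: cleaning brush, 170 mm long, lying on the table beyond the case's far (case +x) side; point on its handle.
- mug_mid (a point): Bystander: white mug, 76 mm wide, 85 mm high, on the table; point at its centre.
- jar_mid (a point): Bystander: finds jar, 60 mm wide, 75 mm high, on the table; point at its centre.

How it is judged:
On the way, in this order (a step that is already met when the one before it is completed fails the run):
1. the catch is pressed down while the bolt is still drawn back (value of joint catch above 0.0065 m and value of joint bolt below 0.012 m), for 0.1 s.
2. the bolt is fully home with the catch still held down (value of joint bolt above 0.036 m and value of joint catch above 0.0065 m), for 0.1 s.
At the end, for the whole second after the job is handed in: The bolt is home (joint over 0.036 of 0.040 m), at rest, and the catch has sprung back up (under 0.003 m) (value of joint bolt above 0.036 m and value of joint catch below 0.003 m and velocity of joint bolt between -0.01 and 0.01 m/s); the robot touches nothing.
It fails at once if the catch was let up (under 0.0065 m) while the bolt was part way (0.010 to 0.032 m) (value of joint bolt between 0.01 and 0.032 m and value of joint catch below 0.0065 m).
It fails at once if a bystander was lifted, knocked over or shifted by more than 25 mm (distance of any of vial_mid, sherd_a_mid, sherd_b_mid, brush_grip, mug_mid, jar_mid from where it was at the start of the episode above 0.025 m).
It also fails if it takes over 48 s, if anything falls off the work surface, if the arm or the gripper's body presses on something with over 40 N, if the wrist force passes 120 N, or if a joint passes its speed limit or range.

## Working session

There is one attempt and no reset: what is moved stays moved. The work goes in short steps, Python scripts to look and compute and a tool call to move; the robot and the scene stay as the last step left them, time stands still between calls to the robot, and variables do not carry over. Pictures are saved under pics/ and viewed, about 8 in all and at most 12, crops included, and the job is handed in when it is done.

Besides the shell and the picture viewer there is one more tool, called after ">>>" as name(argument=value, ...) on one line, values as JSON. arm_command: Moves the arm, as the interface text tells. Its arguments: {"type":"object","properties":{"motion":{"type":"array","items":{"type":"array","items":{"type":"number"}}}},"required":["motion"]}

```bash
mkdir -p pics; python3 - <<'E'
from workcell import *
import cv2,numpy as np
for n in("side","top"):
    im=capture(n); cv2.imwrite(f"pics/{n}0.png",im[:,:,::-1]); m=camera_model(n)
    print(n,m["fovy"],m["cx"],m["cy"],np.round(m["R"],4).tolist(),np.round(m["t"],4).tolist())
s=get_state(); print({k:np.round(v,4).tolist() for k,v in s.items()})
E
```

```text
side 51.14893481842986 256.57114665955345 192.12666782812144 [[0.9825, -0.1849, -0.0203], [-0.1401, -0.6635, -0.735], [0.1225, 0.725, -0.6778]] [-0.5906, 0.1573, 1.0722]
top 56.93145116035855 254.84632202341882 196.93412387262222 [[0.0295, -0.9995, -0.0106], [-0.9882, -0.0275, -0.1508], [0.1504, 0.015, -0.9885]] [0.003, 0.6251, 1.1002]
{'time': 0.1, 'qpos': [-1.3265, 0.3075, 1.5075, 0.0, 1.3284, -0.0735], 'dq': [-0.0016, -0.0016, -0.0033, 0.0011, -0.0007, -0.0009], 'joint_efforts': [0.0009, -45.8529, -25.2608, -0.0001, 0.0056, -0.0], 'ee_pos': [0.1796, -0.5459, 0.4039], 'ee_rot': [0.9874, 0.1582, -0.0001, -0.0009], 'wrist_force': [-0.1723, 0.7018, -0.5081], 'ft_torque': [0.0313, 0.0673, 0.0066], 'width': 0.0855}
```

View pics/side0.png

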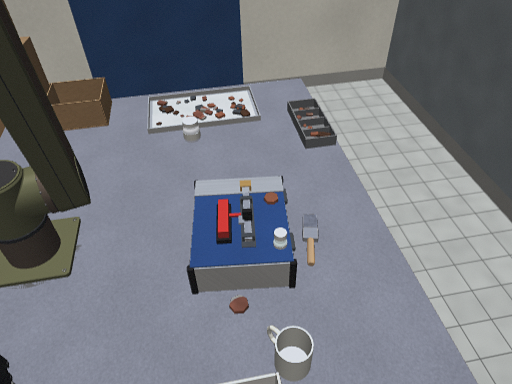

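View pics/top0.png

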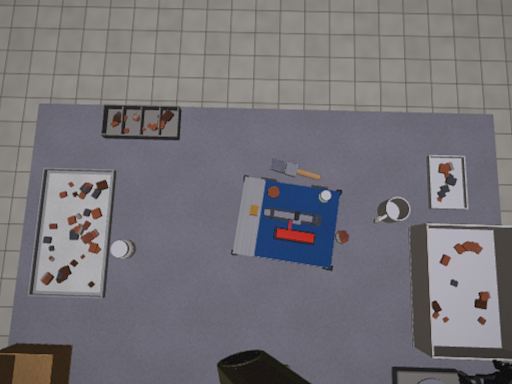

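The side view shows the red bar around (223,220), the lug near (247,208) and the keeper at (246,184). In the top view the bar is at (295,236), the keeper at (254,210) and the lug near (297,217). I'll zoom in on both.

```bash
python3 - <<'E'
import cv2,numpy as np
a=cv2.imread("pics/side0.png")[165:295,180:310]; b=cv2.imread("pics/top0.png")[165:275,225:355]
a=cv2.resize(a,(400*1,400),interpolation=cv2.INTER_CUBIC); b=cv2.resize(b,(400,338),interpolation=cv2.INTER_CUBIC)
c=np.zeros((400,800,3),np.uint8); c[:,:400]=a; c[:338,400:]=b; cv2.imwrite("pics/crop0.png",c)
for n in("side","top"):
    im=cv2.imread(f"pics/{n}0.png"); hsv=cv2.cvtColor(im,cv2.COLOR_BGR2HSV); h,s,v=cv2.split(hsv)
    for nm,m in(("red",((h<5)|(h>175))&(s>200)&(v>90)),("bright red",((h<5)|(h>175))&(s>200)&(v>190)),("brass",(h>12)&(h<28)&(s>140)&(v>130)),("blue",(h>100)&(h<125)&(s>150))):
        m=m.astype(np.uint8); N,l,st,ce=cv2.connectedComponentsWithStats(m)
        for i in range(1,N):
            if st[i,4]>15 and 180<ce[i,0]<350 and 170<ce[i,1]<290:
                cs=cv2.findContours((l==i).astype(np.uint8),0,2)[0][0]
                print(n,nm,st[i],ce[i].round(1),cv2.boxPoints(cv2.minAreaRect(cs)).round(1).tolist())
E
```

```text
side blue [ 190  192  104   75 4741] [237.6 233. ] [[185.8000030517578, 197.10000610351562], [288.8999938964844, 190.89999389648438], [293.1000061035156, 260.5], [190.0, 266.70001220703125]]
top red [276 221  38  22 253] [296.6 234.7] [[275.70001220703125, 235.89999389648438], [278.6000061035156, 219.0], [315.0, 225.39999389648438], [312.1000061035156, 242.39999389648438]]
top brass [250 205   8  10  60] [253.6 209.7] [[249.5, 213.3000030517578], [251.1999969482422, 204.8000030517578], [257.6000061035156, 206.10000610351562], [255.89999389648438, 214.60000610351562]]
top blue [ 255  181   85   87 4253] [298.3 225.4] [[254.10000610351562, 255.60000610351562], [265.79998779296875, 179.89999389648438], [341.6000061035156, 191.60000610351562], [330.0, 267.29998779296875]]
```

View pics/crop0.png

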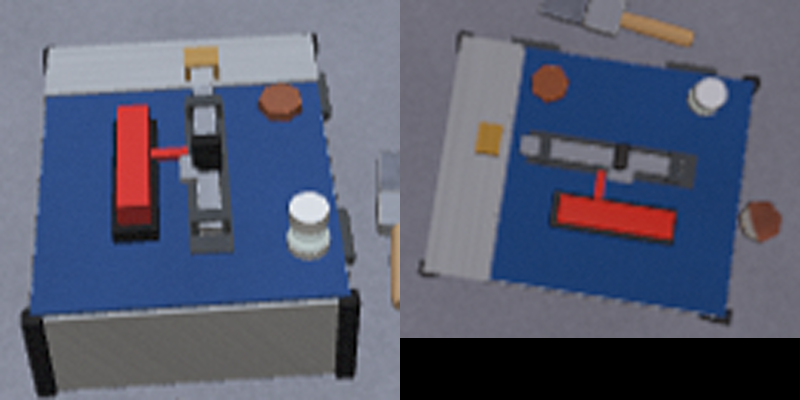

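The zoomed crop shows the bar top, brass keeper, black lug and case corners clearly. I'll triangulate these points.

```bash
cat > h.py <<'E'
from workcell import *
import cv2,numpy as np
def ray(n,p):
    m=camera_model(n); f=192/np.tan(np.radians(m["fovy"]/2)); R=np.array(m["R"]);t=np.array(m["t"])
    return -R.T@t, R.T@np.array([(p[0]-m["cx"])/f,(p[1]-m["cy"])/f,1])
def plane(n,p,z):
    c,d=ray(n,p); return c+d*(z-c[2])/d[2]
def tri(p,q):
    c1,d1=ray("side",p);c2,d2=ray("top",q)
    s=np.linalg.lstsq(np.c_[d1,-d2],c2-c1,rcond=None)[0]
    a,b=c1+s[0]*d1,c2+s[1]*d2; return (a+b)/2,np.linalg.norm(a-b)
def proj(n,X):
    m=camera_model(n); f=192/np.tan(np.radians(m["fovy"]/2)); c=np.array(m["R"])@X+m["t"]; return c[:2]/c[2]*f+[m["cx"],m["cy"]]
E
python3 - <<'E'
from h import *
S=lambda x,y:(x/3.077+180-.3,y/3.077+165-.3); T=lambda x,y:((x-400)/3.077+225-.3,y/3.077+165-.3)
pts={"bar":(S(134,155),T(616,216),.138),"keeper":(S(201,55),T(489,139),.119),"bar+y":(S(134,105),T(557,210),.138),"bar-y":(S(134,206),T(675,223),.138),
"lug":(S(206,124),T(621,153),.147),"c+x-y":(S(346,293),T(755,79),.1),"c-x-y":(S(32,314),T(727,318),.1),"c-x+y":(S(48,50),T(425,269),.1),"c+x+y":(S(315,38),T(461,36),.1),
"vialtop":(S(308,203),T(712,92),.145)}
for k,(p,q,z) in pts.items():
    X,e=tri(p,q); print(k,X.round(4),"gap",e.round(4),"| side plane",plane("side",p,z)[:2].round(4),"top plane",plane("top",q,z)[:2].round(4))
for n in("side","top"):
    im=cv2.imread(f"pics/{n}0.png").astype(int); b,g,r=im[...,0],im[...,1],im[...,2]
    for t in(150,190,210):
        m=((r>t)&(g<60)&(b<60)).astype(np.uint8); m[:,:180]=0;m[:,350:]=0
        N,l,st,ce=cv2.connectedComponentsWithStats(m)
        for i in range(1,N):
            if st[i,4]>60:
                q=np.argwhere(l==i)[:,::-1].astype(np.float32); print(n,t,st[i],ce[i].round(1))
E
```

```text
bar [ 0.5024 -0.1014  0.1344] gap 0.001 | side plane [ 0.5027 -0.105 ] top plane [ 0.5017 -0.1011]
keeper [0.5752 0.0224 0.1189] gap 0.002 | side plane [0.5762 0.0224] top plane [0.5742 0.0224]
bar+y [ 0.508  -0.045   0.1345] gap 0.004 | side plane [ 0.5098 -0.0487] top plane [ 0.5058 -0.0448]
bar-y [ 0.4964 -0.1573  0.1374] gap 0.0006 | side plane [ 0.4961 -0.1578] top plane [ 0.4967 -0.1572]
lug [ 0.5604 -0.103   0.1583] gap 0.0009 | side plane [ 0.5624 -0.0916] top plane [ 0.5612 -0.1042]
c+x-y [ 0.6418 -0.2418  0.1025] gap 0.0046 | side plane [ 0.64   -0.2402] top plane [ 0.6446 -0.2426]
c-x-y [ 0.4097 -0.2136  0.1009] gap 0.0034 | side plane [ 0.4113 -0.2129] top plane [ 0.4079 -0.2139]
c-x+y [0.4454 0.0818 0.098 ] gap 0.0018 | side plane [0.4446 0.0794] top plane [0.4463 0.0817]
c+x+y [0.6845 0.0545 0.0917] gap 0.0042 | side plane [0.6843 0.0454] top plane [0.6806 0.0542]
vialtop [ 0.6221 -0.1904  0.1485] gap 0.0002 | side plane [ 0.6227 -0.1874] top plane [ 0.6227 -0.1911]
top 150 [276 221  38  21 324] [294.4 234.4]
```

```bash
python3 - <<'E'
from h import *
C=np.array([[-40,-26],[18,106],[-40,29],[-40,-81],[120,-150],[-120,-150],[-120,150],[120,150]])/1e3
W=np.array([[.5024,-.1014],[.5752,.0224],[.5080,-.0450],[.4964,-.1573],[.6418,-.2418],[.4097,-.2136],[.4454,.0818],[.6838,.0525]])
a=C-C.mean(0);b=W-W.mean(0); th=np.arctan2((a[:,0]*b[:,1]-a[:,1]*b[:,0]).sum(),(a*b).sum())
R=np.array([[np.cos(th),-np.sin(th)],[np.sin(th),np.cos(th)]]); t=W.mean(0)-R@C.mean(0)
print(np.degrees(th),t.round(4)); print("resid mm",((W-C@R.T-t)*1e3).round(1).tolist())
P=lambda x,y:(R@np.array([x,y])/1e3+t).round(4)
print("bar",P(-40,-26),"lug",P(18,-25),"press mid",P(-11,-54),P(-11,0), "ydir",R[:,1])
for z in(.147,): print("lug px",proj("side",np.r_[P(18,-24),z]),proj("top",np.r_[P(18,-24),z]))
E
```

```text
-7.1954502814215475 [ 0.545  -0.0804]
resid mm [[0.3, -0.2], [-1.0, -0.1], [-1.0, 1.6], [1.2, -1.6], [-3.5, 2.4], [2.5, 0.6], [0.6, -1.7], [0.9, -0.9]]
bar [ 0.5021 -0.1012] lug [ 0.5598 -0.1074] press mid [ 0.5274 -0.1326] [ 0.5341 -0.079 ] ydir [0.12525445 0.99212465]
lug px [246.6589208  209.38489423] [297.27366655 214.87286499]
```

>>> arm_command(motion=[[0.02, 0.035, 0.041, 0, 0, 0, 6.5], [0.02, 0.07, 0.083, 0, 0, 0, 13], [0.02, 0.104, 0.124, 0, 0, 0, 19.4], [0.02, 0.139, 0.165, 0, 0, 0, 25.8], [0.02, 0.174, 0.207, -0.01, 0, 0, 32.3], [0.02, 0.208, 0.248, -0.02, 0, 0, 38.8], [0.02, 0.243, 0.289, -0.025, 0, 0, 45.2], [0.02, 0.278, 0.331, -0.03, 0, 0, 51.7], [0.02, 0.313, 0.372, -0.035, 0, 0, 58.1], [0.02, 0.3474, 0.4134, -0.045, 0, 0, 64.6]])

```text
time: 1.35
ee_pos: [0.5281, -0.1313, 0.3595]
ee_rot: [0.749, 0.663, 0.0, 0.0]
wrist_force: [0.4, -0.4, 0.5]
width: 0.0438
```

```bash
python3 - <<'E'
from h import *
a=capture("side"); b=capture("top"); s=get_state(); print({k:np.round(s[k],4).tolist() for k in("time","ee_pos","ee_rot","wrist_force","width")})
x,y,z,w=s["ee_rot"]; print("tool y angle",np.degrees(np.arctan2(1-2*(x*x+z*z),2*(x*y-z*w))))
a=a[150:290,180:320,::-1];b=b[165:275,225:355,::-1]
c=np.zeros((400,800,3),np.uint8); c[:,:400]=cv2.resize(a,(400,400),interpolation=2); c[:338,400:]=cv2.resize(b,(400,338),interpolation=2); cv2.imwrite("pics/near.png",c)
E
```

```text
{'time': 1.45, 'ee_pos': [0.5294, -0.129, 0.3584], 'ee_rot': [0.7479, 0.6638, 0.0008, -0.0009], 'wrist_force': [0.1812, 0.8164, -0.2258], 'width': 0.0435}
tool y angle -6.818571178107159
```

View pics/near.png

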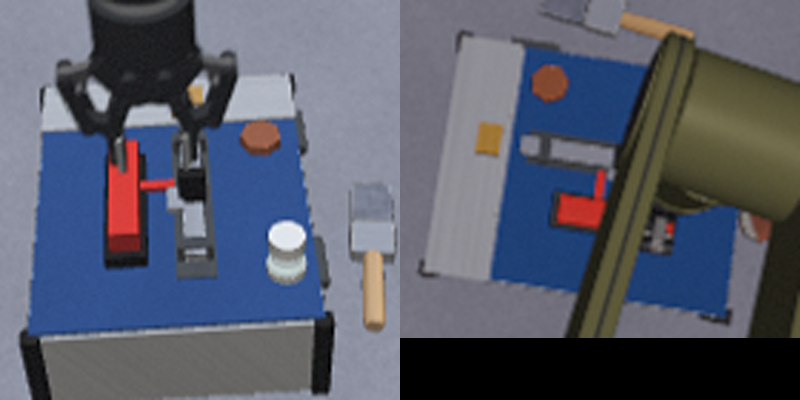

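The side view shows the left fingertip over the bar, at crop (120,170), and the right one in line with the lug's column, at crop (194,145). I'll lower to a hover and let it settle.

>>> arm_command(motion=[[0.02, 0, 0, -0.015, 0, 0, 0], [0.02, 0, 0, -0.035, 0, 0, 0], [0.02, 0, 0, -0.035, 0, 0, 0], [0.02, 0, 0, -0.035, 0, 0, 0]])

```text
time: 1.95
ee_pos: [0.5266, -0.1338, 0.3247]
ee_rot: [0.751, 0.661, -0.0, -0.0]
wrist_force: [0.6, -1.0, 0.1]
width: 0.0436
```

```bash
python3 - <<'E'
from h import *
a=capture("side"); s=get_state(); print({k:np.round(s[k],4).tolist() for k in("time","ee_pos","ee_rot","wrist_force","width")})
a=a[180:260,200:280,::-1]; cv2.imwrite("pics/near2.png",cv2.resize(a,(560,560),interpolation=2))
th=np.radians(-7.2); p=np.array(s["ee_pos"])
for sg in(-1,1):
  for zz in(.165,.173):
    X=p+[sg*.029*np.cos(th),sg*.029*np.sin(th),-zz]; print(sg,zz,X.round(4),((proj("side",X)-[200,180])*7).round(0))
d=p[:2]-[.545,-.0804]; print("tcp in case",(np.array([[np.cos(th),np.sin(th)],[-np.sin(th),np.cos(th)]])@d*1e3).round(1))
E
```

```text
{'time': 2.0, 'ee_pos': [0.5269, -0.1337, 0.3252], 'ee_rot': [0.7506, 0.6608, 0.0001, 0.0004], 'wrist_force': [0.3774, -0.8467, 0.1407], 'width': 0.0434}
-1 0.165 [ 0.4981 -0.13    0.1602] [153. 254.]
-1 0.173 [ 0.4981 -0.13    0.1522] [155. 271.]
1 0.165 [ 0.5556 -0.1373  0.1602] [328. 244.]
1 0.173 [ 0.5556 -0.1373  0.1522] [329. 261.]
tcp in case [-11.3 -55.1]
```

View pics/near2.png

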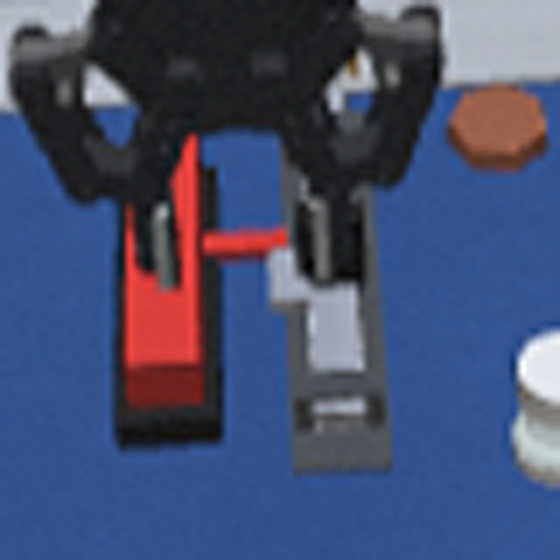

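The tips appear at about (165,288), over the bar, and (322,278), over the bolt line behind the lug. Both agree with the prediction. Next I'll descend in small steps, watching the force.

>>> arm_command(motion=[[0.02, 0, 0, -0.008, 0, 0, 0], [0.02, 0, 0, -0.014, 0, 0, 0], [0.02, 0, 0, -0.014, 0, 0, 0], [0.02, 0, 0, -0.014, 0, 0, 0]])

```text
time: 2.5
ee_pos: [0.5271, -0.1328, 0.3107]
ee_rot: [0.75, 0.661, -0.0, -0.0]
wrist_force: [0.1, -0.5, -0.6]
width: 0.0434
```

>>> arm_command(motion=[[0.02, 0, 0, -0.003, 0, 0, 0], [0.02, 0, 0, -0.006, 0, 0, 0], [0.02, 0, 0, -0.006, 0, 0, 0], [0.02, 0, 0, -0.006, 0, 0, 0]])

```text
time: 3.0
ee_pos: [0.5273, -0.1329, 0.3051]
ee_rot: [0.75, 0.661, 0.0, 0.0]
wrist_force: [0.3, 0.5, 4.2]
width: 0.0434
```

>>> arm_command(motion=[[0.02, 0, 0, -0.003, 0, 0, 0], [0.02, 0, 0, -0.005, 0, 0, 0], [0.02, 0, 0, -0.005, 0, 0, 0]])

```text
time: 3.38
ee_pos: [0.5273, -0.1329, 0.2999]
ee_rot: [0.75, 0.661, 0.0, 0.0]
wrist_force: [-0.1, 0.7, 6.8]
width: 0.0436
```

```bash
python3 - <<'E'
from h import *
F=[]
for i in range(6):
    a=capture("side"); s=get_state(); F.append(np.r_[s["wrist_force"],s["ft_torque"],s["ee_pos"]])
print(np.round(np.mean(F,0),4),np.round(np.std(F,0),3))
a=a[180:260,200:280,::-1]; cv2.imwrite("pics/press.png",cv2.resize(a,(560,560),interpolation=2))
E
```

```text
[ 3.337e-01  1.569e-01  5.756e+00  1.430e-02  1.282e-01  3.200e-03
  5.273e-01 -1.329e-01  3.000e-01] [0.469 0.449 0.401 0.033 0.026 0.023 0.    0.    0.   ]
```

View pics/press.png

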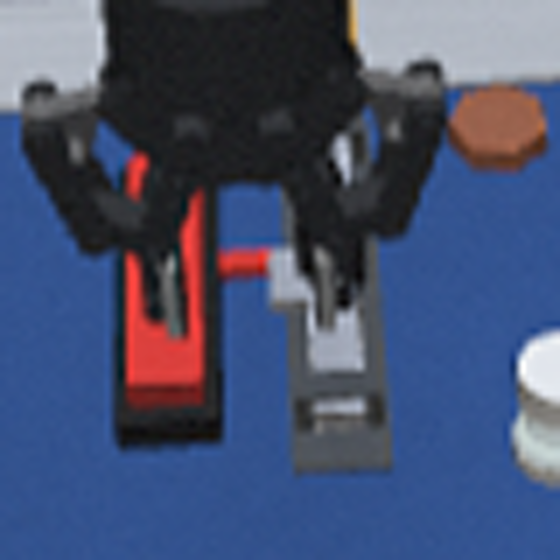

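The bar's front face is visibly shorter, roughly 9 mm down by force. The right tip is low behind the lug and clear of it. I'll press 1.5 mm more, then slide along case +y.

>>> arm_command(motion=[[0.02, 0, 0, -0.0015, 0, 0, 0], [0.02, 0, 0, -0.0015, 0, 0, 0], [0.02, 0.0007, 0.0055, -0.0015, 0, 0, 0], [0.02, 0.0014, 0.011, -0.0015, 0, 0, 0], [0.02, 0.002, 0.016, -0.0015, 0, 0, 0], [0.02, 0.0026, 0.021, -0.0015, 0, 0, 0], [0.02, 0.0033, 0.026, -0.0015, 0, 0, 0], [0.02, 0.0039, 0.031, -0.0015, 0, 0, 0], [0.02, 0.0039, 0.031, -0.0015, 0, 0, 0]])

```text
time: 4.8
ee_pos: [0.5313, -0.103, 0.2988]
ee_rot: [0.75, 0.662, -0.001, 0.002]
wrist_force: [-0.5, -5.2, 7.6]
width: 0.0436
```

>>> arm_command(motion=[[0.02, 0.0006, 0.005, 0, 0, 0, 0], [0.02, 0.0013, 0.01, 0, 0, 0, 0], [0.02, 0.0019, 0.015, 0, 0, 0, 0], [0.02, 0.0023, 0.018, 0, 0, 0, 0], [0.02, 0.0023, 0.018, 0, 0, 0, 0]])

```text
time: 5.42
ee_pos: [0.5336, -0.0851, 0.2987]
ee_rot: [0.75, 0.662, -0.001, 0.002]
wrist_force: [-0.9, -4.6, 7.2]
width: 0.0434
```

```bash
python3 - <<'E'
from h import *
a=capture("side"); s=get_state(); print(np.round(s["wrist_force"],2),np.round(s["ee_pos"],4))
a=a[165:260,185:280,::-1]; cv2.imwrite("pics/push.png",cv2.resize(a,(570,570),interpolation=2))
E
```

```text
[-0.33 -5.33  6.29] [ 0.5336 -0.0851  0.2988]
```

View pics/push.png

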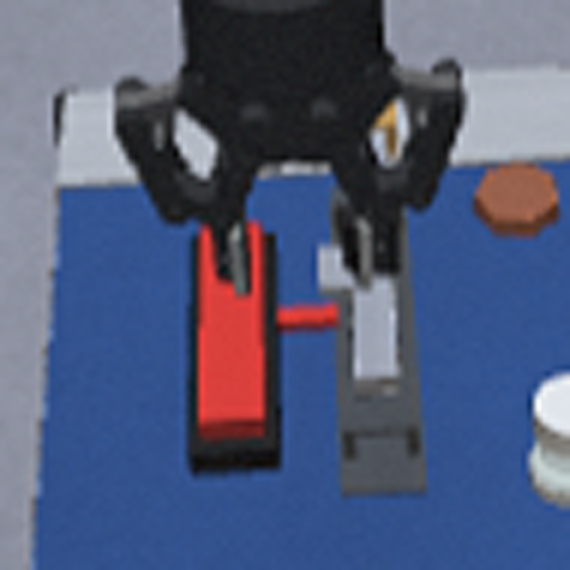

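The stop block, at (328,268), has now passed the red arm, and the bar is still down. I'll creep towards the end stop.

>>> arm_command(motion=[[0.02, 0.0003, 0.002, 0, 0, 0, 0], [0.02, 0.0004, 0.003, 0, 0, 0, 0], [0.02, 0.0004, 0.003, 0, 0, 0, 0]])

```text
time: 5.85
ee_pos: [0.534, -0.0824, 0.2988]
ee_rot: [0.75, 0.662, -0.001, 0.002]
wrist_force: [-0.5, -7.3, 7.0]
width: 0.0436
```

>>> arm_command(motion=[[0.02, 0.0002, 0.0015, 0, 0, 0, 0], [0.02, 0.0003, 0.002, 0, 0, 0, 0], [0.02, 0.0003, 0.002, 0, 0, 0, 0]])

```text
time: 6.22
ee_pos: [0.5342, -0.0805, 0.2988]
ee_rot: [0.75, 0.662, -0.001, 0.002]
wrist_force: [-1.0, -6.8, 6.6]
width: 0.0434
```

>>> arm_command(motion=[[0.02, 0.0002, 0.0015, 0, 0, 0, 0], [0.02, 0.0003, 0.002, 0, 0, 0, 0], [0.02, 0.0003, 0.002, 0, 0, 0, 0]])

```text
time: 6.6
ee_pos: [0.5344, -0.0797, 0.2988]
ee_rot: [0.75, 0.662, -0.002, 0.003]
wrist_force: [-2.0, -11.8, 6.7]
width: 0.0432
```

>>> arm_command(motion=[[0.02, 0.0002, 0.0015, 0, 0, 0, 0], [0.02, 0.0003, 0.002, 0, 0, 0, 0], [0.02, 0.0003, 0.002, 0, 0, 0, 0]])

```text
time: 6.98
ee_pos: [0.5345, -0.079, 0.2989]
ee_rot: [0.75, 0.662, -0.003, 0.004]
wrist_force: [-3.9, -17.8, 6.7]
width: 0.0435
```

The end stop is reached: force rises to 18 N while motion stalls. I'll back off the lug with the catch still held, then lift.

>>> arm_command(motion=[[0.02, -0.0004, -0.004, 0, 0, 0, 0], [0.02, -0.0009, -0.008, 0, 0, 0, 0], [0.02, -0.0009, -0.008, 0, 0, 0, 0], [0.02, -0.0009, -0.008, 0.01, 0, 0, 0], [0.02, -0.0009, -0.008, 0.03, 0, 0, 0], [0.02, -0.0009, -0.008, 0.07, 0, 0, 0], [0.02, -0.03, -0.06, 0.12, 0, 0, 0], [0.02, -0.06, -0.11, 0.12, 0, 0, 0], [0.02, -0.09, -0.16, 0.12, 0, 0, 0], [0.02, -0.09, -0.16, 0.12, 0, 0, 0]])

```text
time: 8.22
ee_pos: [0.4421, -0.2376, 0.4181]
ee_rot: [0.752, 0.659, -0.001, -0.0]
wrist_force: [1.1, 0.3, 0.3]
width: 0.0434
```

```bash
python3 - <<'E'
from h import *
a=capture("side"); b=capture("top"); s=get_state(); print({k:np.round(s[k],4).tolist() for k in("time","ee_pos","wrist_force","dq")})
a=a[165:295,180:310,::-1];b=b[165:275,225:355,::-1]
c=np.zeros((400,800,3),np.uint8); c[:,:400]=cv2.resize(a,(400,400),interpolation=2); c[:338,400:]=cv2.resize(b,(400,338),interpolation=2); cv2.imwrite("pics/end.png",c)
E
```

```text
{'time': 8.325, 'ee_pos': [0.4437, -0.2354, 0.4179], 'wrist_force': [0.5852, -0.6928, 0.5244], 'dq': [0.0421, 0.0064, -0.0047, 0.0107, -0.0016, 0.0044]}
```

View pics/end.png

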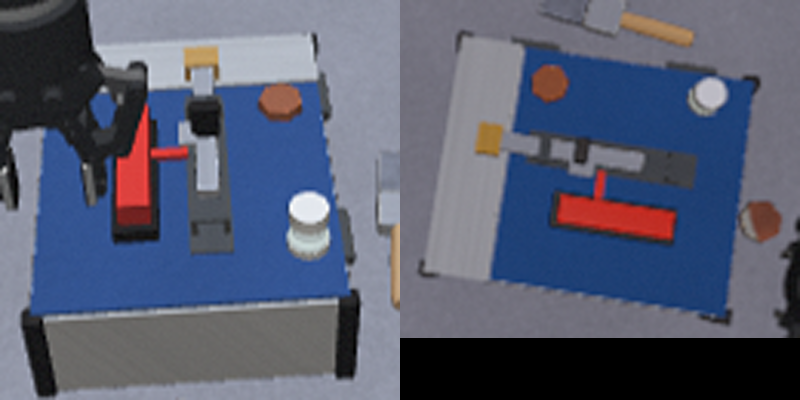

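The bar is back at its original height, with its front face at crop (134,215) as before. The lug has moved from (621,150) to (581,150), the bolt reaches the keeper, and the bystanders haven't moved. Handing in.

```bash
python3 -c "
from workcell import *
print(finish_job())"
```

```text
the job is handed in; nothing more can be done
None
```

The case looks locked, and I handed the job in at about 8.3 s; the hand-in reports no verdict.

- **What I did:** I set the jaws about 44 mm apart across the case. One fingertip pressed the catch bar about 10 mm down, judged by spring force of 6–7 N. With the bar held down, I slid the other fingertip along case +y against the lug until the force rose to about 18 N and motion stalled at the end stop. I then backed off the lug, lifted and moved clear.
- **Last checks:**
  - **Catch:** the bar is back at its starting height, with its arm behind the bolt's stop block. It can only spring up there once the bolt is past 36 mm.
  - **Bolt:** its end is in the keeper. The lug moved about 37 mm by rough scaling in the top view, a little under the 40 mm stop. That is within the accuracy of the measurement and of the unknown start position (0–3 mm).
  - **Bystanders:** the finds on and beside the case look unmoved in the final crops. The mug and jar were outside those crops, so I did not re-check them, but the arm never went near them.
  - **Contact:** the wrist force is near zero and the robot is touching nothing.
- **Failed or disagreeing checks:** none failed. An early estimate of the lug's height came out 11 mm too high because its top edge was unclear, so I used the fitted case pose instead.

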